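Stroke the palette lids shut

ROBOT

A 7-joint arm with a two-finger parallel gripper is mounted at the origin on a cart in front of the work surface, level with it; the furniture and walls round the work are solid. World frame = base frame: x ahead of the robot, y to its left, z up, the work surface at z = 0. Lengths are in mm, angles in degrees, forces in N, time in s.
With the tool pointing down it reaches from about 400 to 750 mm from the base axis. Payload 19.5 kg.
Tool frame: the origin (TCP) lies between the finger pads, 19 mm behind the fingertips; this is the grasp point; z points along the fingers, y is the line along which they close (so a half turn about z gives the same grasp; the last joint's range is limited). The gripper opens to 85 mm and grips with 20 to 120 N. Pads are 22 mm wide; open, the fingers measure 114 mm over their backs; the gripper's body (76 mm by 85 mm) begins 54 mm behind the grasp point. The pads swing forward as they close: fully open they stand 13 mm farther back than shut.
Start: joints at [65.965, 40.479, -1.581, 85.061, 1.261, 54.483, -4.326], TCP at [212.096, -534.427, 249.968] pointing down, gripper open.
Joint ranges: [-155.06, 155.06], [-18.47, 123.98], [-90, 86.84], [0, 140.48], [-83.41, 263.41], [0, 116], [-161.91, 161.91]. Speed limits (degrees/s): [108.29, 108.29, 147.25, 147.25, 172.46, 172.46, 172.46].

INTERFACE

Orientations are given as [roll, pitch, yaw] about the fixed x, y, z axes, in that order (R = Rz(yaw) Ry(pitch) Rx(roll)).
In Python, from workcell import readout, vision, order gives the robot as it stands.
- The arm moves only by the shell command python3 -m pendant 'ROWS' [FORCE]. ROWS is JSON, a list that holds one entry, the list of rows, each a list of 7 numbers: the shift along the tool's x, y, z in units of 800 mm (1.0 is 800 mm), then the turn, a rotation vector about the tool's x, y, z in units of 2 pi rad (1.0 is 2 pi rad), then the closure, from 0 (fully open) to 1 (shut). A call has exactly 10 rows; each row is the pose to reach, as a shift and turn from the pose commanded when the call began, along the tool's axes at that moment, turning the shorter way round; what a row does not reach only later rows make up. A row lasts 1/8 s, in which the tool goes at most 62.5 mm and 10.7 degrees, less where a joint would pass 70% of its speed; a pose out of reach is approached as far as the arm can. A call with a number of a shift or a turn outside -1 to 1 is refused whole. A call with a gripper value outside its range is refused whole. The fingers move at their own pace and stop on an object; FORCE is the grip in N (left out, the last holds). Time passes only in rows, so rows that repeat a pose let the fingers close, or fill a call up. It gives the time, the measured TCP pose, the force, the opening and the grip force at its end, in the units of the state.
- readout.sense(): the state, without advancing time (a new reading comes with each control period).
- vision.snapshot(name): name is "scene" or "side" or "wrist"; returns a dict with "image" (400x640x3 uint8, blue, green, red), "depth" (400x640 float32, mm along the optical axis (not along the pixel's ray), 0 where there is no reading), "K" (3x3 intrinsics, pixels), "view" (4x4, takes a point from world to camera coordinates); the wrist camera has in their place "mount" (4x4, takes a point from camera to tool coordinates, whose origin is the TCP and whose axes are the flange's). Camera axes: x right, y up, looking along -z (the intrinsics and any distortion apply to the point x, -y, -z); pixel columns grow to the right and rows downward; lengths in mm; the calibration is good to about 2 mm. A picture is of the moment at which its call begins: read the wrist's pose just before it.
- order.hand_in(): hands the job in; it is judged then, once.
The state is a dict: "time_s": time; "joint_pos": joint angles; "joint_vel": joint speeds; "effort": joint torques, N m; "tcp_pos": TCP position; "orientation": TCP orientation; "ft_force": force on the tool from outside, world axes, zero at the start; "ft_torque": the same for the moment, N m; "gripper_width": finger opening in mm; "grip_force": force on a finger pad.
Only numpy, scipy, OpenCV 4.12 (cv2) and the standard library are available. Lean on these libraries where they do the work, as an engineer would, in place of code of your own. Each camera call takes 0.05 s, during which the arm holds its last target. There are 200 camera calls.

TASK

Shut the five small grey lids on the curved dye palette in one light stroke of the fingertips: start at the round post and follow the curve of the row to the square post, so that the lids fold flat one after another, without raising the fingers off the row until the last one is shut. Press only lightly, do not lift or shift the palette, and leave the cup, pots, stirring stick and spoon around it where they stand.

Things in the scene. Friction and masses are not known exactly. Their poses are not given: they have to be found in the camera images.
- palette: the curved dye palette: an arc-shaped wooden board 12 mm thick and 64 mm wide, loose on the table, 1.5 to 2.3 kg. Origin at its underside, below the centre of the middle lid; z up; the lids lie on an arc of radius 220 mm whose centre is at (-220 mm, 0) in the palette's frame. The row starts at the end toward the palette's +y (round post) and ends toward -y (square post)
- round_post (a point): centre of the top of the round post (40 mm diameter, top 26 mm above the table, lower than the lids) at the start of the row
- square_post (a point): centre of the top of the square post (34 mm wide, top 26 mm above the table, lower than the lids) at the end of the row
- row_0 (a point): fixed point where the middle of the top of lid 0's finger bar lies when the lid is level (40 mm above the table). Grey lid, 36 mm along the row, 42 mm across, 4 mm thick, its top ramps up from the hinge to a rounded bar across it, 6 mm proud, 28 mm from the hinge. Lid 0 is next to the round post, lid 4 next to the square post, 42 mm apart
- row_1 (a point): fixed point where the middle of the top of lid 1's finger bar lies when the lid is level (40 mm above the table). Grey lid, 36 mm along the row, 42 mm across, 4 mm thick, its top ramps up from the hinge to a rounded bar across it, 6 mm proud, 28 mm from the hinge. Lid 0 is next to the round post, lid 4 next to the square post, 42 mm apart
- row_2 (a point): fixed point where the middle of the top of lid 2's finger bar lies when the lid is level (40 mm above the table). Grey lid, 36 mm along the row, 42 mm across, 4 mm thick, its top ramps up from the hinge to a rounded bar across it, 6 mm proud, 28 mm from the hinge. Lid 0 is next to the round post, lid 4 next to the square post, 42 mm apart
- row_3 (a point): fixed point where the middle of the top of lid 3's finger bar lies when the lid is level (40 mm above the table). Grey lid, 36 mm along the row, 42 mm across, 4 mm thick, its top ramps up from the hinge to a rounded bar across it, 6 mm proud, 28 mm from the hinge. Lid 0 is next to the round post, lid 4 next to the square post, 42 mm apart
- row_4 (a point): fixed point where the middle of the top of lid 4's finger bar lies when the lid is level (40 mm above the table). Grey lid, 36 mm along the row, 42 mm across, 4 mm thick, its top ramps up from the hinge to a rounded bar across it, 6 mm proud, 28 mm from the hinge. Lid 0 is next to the round post, lid 4 next to the square post, 42 mm apart
- lid_0 (a joint): opening angle of lid 0 (rad): 0 = level, shut on its well; open up to 0.6; it can sink to -0.15 (bar 4 mm lower), a hard stop. Hinged on the side toward the round post, its free edge rises on the side toward the square post; stiff hinge (0.008 N m), no spring, stays where it is left. Top of the hinge end 34 mm above the table
- lid_1 (a joint): opening angle of lid 1 (rad): 0 = level, shut on its well; open up to 0.6; it can sink to -0.15 (bar 4 mm lower), a hard stop. Hinged on the side toward the round post, its free edge rises on the side toward the square post; stiff hinge (0.008 N m), no spring, stays where it is left. Top of the hinge end 34 mm above the table
- lid_2 (a joint): opening angle of lid 2 (rad): 0 = level, shut on its well; open up to 0.6; it can sink to -0.15 (bar 4 mm lower), a hard stop. Hinged on the side toward the round post, its free edge rises on the side toward the square post; stiff hinge (0.008 N m), no spring, stays where it is left. Top of the hinge end 34 mm above the table
- lid_3 (a joint): opening angle of lid 3 (rad): 0 = level, shut on its well; open up to 0.6; it can sink to -0.15 (bar 4 mm lower), a hard stop. Hinged on the side toward the round post, its free edge rises on the side toward the square post; stiff hinge (0.008 N m), no spring, stays where it is left. Top of the hinge end 34 mm above the table
- lid_4 (a joint): opening angle of lid 4 (rad): 0 = level, shut on its well; open up to 0.6; it can sink to -0.15 (bar 4 mm lower), a hard stop. Hinged on the side toward the round post, its free edge rises on the side toward the square post; stiff hinge (0.008 N m), no spring, stays where it is left. Top of the hinge end 34 mm above the table
- cup: clear mixing cup, 70 mm across, 81 mm high, 12 g, standing in the hollow of the arc; origin at the centre of its underside
- large_pot: screw pot 60 mm across, 52 mm high, on the outer side of the arc; origin at the centre of its underside
- small_pot: screw pot 54 mm across, 44 mm high, on the outer side of the arc; origin at the centre of its underside
- stirrer: flat wooden stirring stick, 18x190x8 mm, beyond the pots; origin at the centre of its underside
- spoon: teaspoon, 132x26x11 mm, on the inner side of the arc; origin at the centre of its underside

How it is judged (in metres and radians):
On the way, in this order (a step that is already met when the one before it is completed fails the run):
1. lid 0 (counted from the round post, from 0) is shut while every later lid is still up (value of joint lid_0 below 0.12 rad and value of joint each of lid_1, lid_2, lid_3, lid_4 above 0.12 rad), for 0.1 s.
2. lid 1 (counted from the round post, from 0) is shut while every later lid is still up (value of joint lid_1 below 0.12 rad and value of joint each of lid_2, lid_3, lid_4 above 0.12 rad), for 0.1 s.
3. lid 2 (counted from the round post, from 0) is shut while every later lid is still up (value of joint lid_2 below 0.12 rad and value of joint each of lid_3, lid_4 above 0.12 rad), for 0.1 s.
4. lid 3 (counted from the round post, from 0) is shut while every later lid is still up (value of joint lid_3 below 0.12 rad and value of joint lid_4 above 0.12 rad), for 0.1 s.
5. lid 4 (counted from the round post, from 0) is shut (value of joint lid_4 below 0.12 rad), for 0.1 s.
At the end, for the whole second after the job is handed in: all five lids down to 0.12 rad above level or lower; the palette at rest, flat, within 25 mm of where it started; the cup, pots, stirring stick and spoon each within 20 mm of where they stood (value of joint each of lid_0, lid_1, lid_2, lid_3, lid_4 below 0.12 rad and linear speed of palette below 0.01 m/s and distance of palette from where it was at the start of the episode below 0.025 m and angle between palette's own z axis and vertical below 0.1 rad and distance of each of cup, large_pot, small_pot, stirrer, spoon from where it was at the start of the episode below 0.02 m); the robot touches nothing.
It fails at once if the fingers leave the row (TCP more than 120 mm above the table) after the first lid is shut and before the last is (value of joint lid_0 below 0.12 rad and value of joint lid_4 above 0.12 rad and height (world z) of the grasp point above 0.12 m).
It fails at once if the fingers press on the palette or its lids with more than 30 N (contact force between the fingers and palette above 30 N).
It fails at once if the palette is lifted (10 mm), tipped (0.15 rad) or shifted by more than 25 mm (height (world z) of palette above 0.01 m or angle between palette's own z axis and vertical above 0.15 rad or distance of palette from where it was at the start of the episode above 0.025 m).
It fails at once if the cup, a pot, the stirring stick or the spoon is moved by more than 20 mm (distance of any of cup, large_pot, small_pot, stirrer, spoon from where it was at the start of the episode above 0.02 m).
It also fails if it takes over 40 s, if anything falls off the work surface, if the arm or the gripper's body presses on something with over 40 N, if the wrist force passes 120 N, or if a joint passes its speed limit or range.

## Working session

There is one attempt and no reset: what is moved stays moved. The work goes in short steps, Python scripts to look and compute and a shell command to move; the robot and the scene stay as the last step left them, time stands still between calls to the robot, and variables do not carry over. Pictures are saved under pics/ and viewed, at most 10 in all, crops included, and the job is handed in when it is done.

```bash
mkdir -p pics; ls
python3 - <<'E'
from workcell import readout, vision
import cv2,numpy as np
s=readout.sense(); print(s)
for n in("scene","side","wrist"):
    v=vision.snapshot(n); cv2.imwrite(f"pics/{n}0.png",v["image"]); np.savez(f"{n}0.npz",**v)
    print(n,{k:np.round(v[k],3).tolist() for k in v if k not in("image","depth")})
E
```

```text
pics
{'time_s': 0.0, 'joint_pos': array([65.96529073, 40.51301359, -1.58269559, 85.0828826 ,  1.25838651,
       54.48377367, -4.32690589]), 'joint_vel': array([-0.00858582, -0.0134221 ,  0.02001149, -0.04552199, -0.08647152,
        0.07622326,  0.07007138]), 'effort': array([ 1.87008511e-03, -8.83207583e+01,  1.23435270e+00, -2.36161155e+01,
        1.67628267e-02,  6.49557245e-03, -5.68320115e-05]), 'tcp_pos': array([ 212.01759471, -534.22536151,  249.5427661 ]), 'orientation': array([-1.79937554e+02,  7.68720755e-05,  2.16434234e+01]), 'ft_force': array([-0.03244713, -0.53827439,  0.16920846]), 'ft_torque': array([-0.03108817,  0.00371564,  0.01374387]), 'grip_force': 0.0, 'gripper_width': 85.50426663347}
scene {'K': [[429.266, 0.0, 322.934], [0.0, 429.266, 196.99], [0.0, 0.0, 1.0]], 'view': [[-0.545, -0.839, -0.016, 344.772], [0.344, -0.241, 0.907, -255.178], [-0.765, 0.489, 0.42, -486.643], [0.0, 0.0, 0.0, 1.0]]}
side {'K': [[484.54, 0.0, 315.768], [0.0, 484.54, 205.841], [0.0, 0.0, 1.0]], 'view': [[-0.886, -0.463, 0.024, 507.03], [0.289, -0.511, 0.81, -164.819], [-0.362, 0.724, 0.587, -744.106], [0.0, 0.0, 0.0, 1.0]]}
wrist {'K': [[311.137, 0.0, 315.921], [0.0, 311.137, 197.923], [0.0, 0.0, 1.0]], 'mount': [[0.0, 0.957, 0.289, 74.218], [1.0, -0.0, -0.001, -0.916], [-0.001, 0.289, -0.957, -123.97], [0.0, 0.0, 0.0, 1.0]]}
```

View pics/scene0.png

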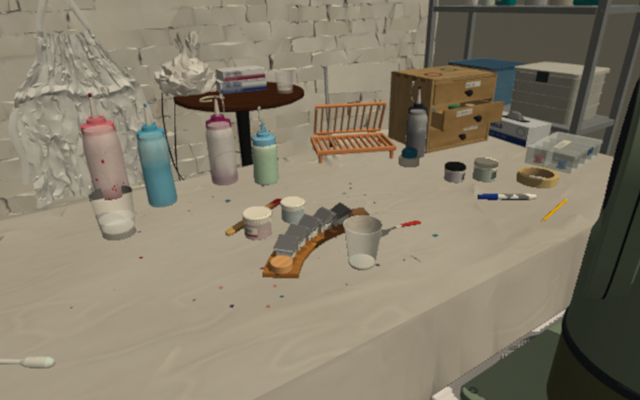

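View pics/side0.png

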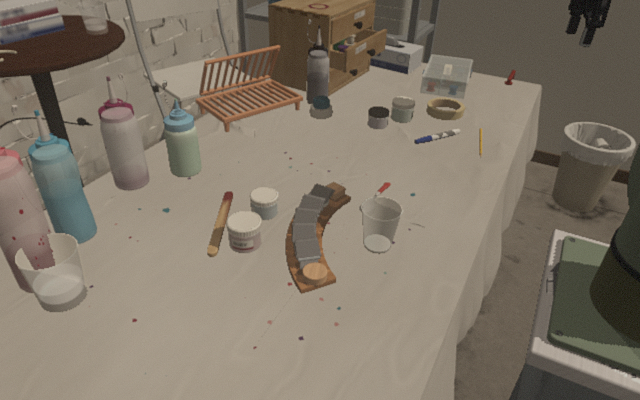

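View pics/wrist0.png

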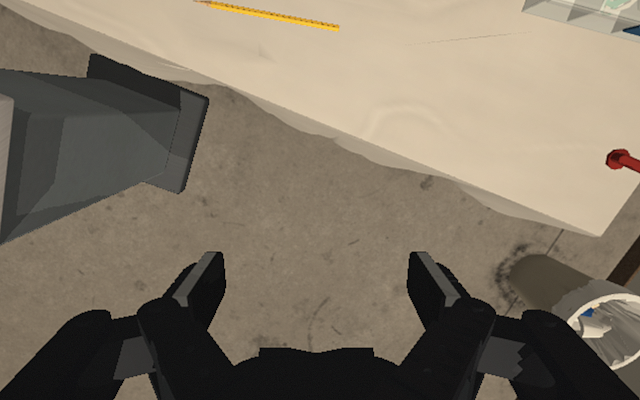

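The scene view shows the palette from the round post at (281,264) to the square post at about (355,213), with the cup at (362,240) and pots at (257,222) and (292,210). In the side view the round post is at (315,272), the square post at (335,190), the cup at (380,225) and the pots at (245,232) and (264,203).

```bash
cat > h.py <<'E'
import numpy as np,cv2
def cloud(v,u0=None):
    K=v["K"];d=v["depth"].astype(float);h,w=d.shape
    U,V=np.meshgrid(np.arange(w),np.arange(h))
    P=np.stack([(U-K[0,2])/K[0,0]*d,-(V-K[1,2])/K[1,1]*d,-d,np.ones_like(d)],-1)
    T=np.linalg.inv(v["view"]) if "view" in v else v["T"]
    return P@T.T[:,:3]
def hit(v,u,w,z):
    K=v["K"];T=np.linalg.inv(v["view"]) if "view" in v else v["T"]
    r=T[:3,:3]@np.array([(u-K[0,2])/K[0,0],-(w-K[1,2])/K[1,1],-1]);o=T[:3,3]
    return o+r*(z-o[2])/r[2]
E
python3 - <<'E'
import numpy as np,cv2
from h import *
np.set_printoptions(precision=1,suppress=True)
out=[]
for n,pts in(("scene",dict(round=(281,264),square=(353,212),cup=(362,262),p1=(257,213),p2=(292,202),table=(200,280))),("side",dict(round=(315,272),square=(335,189),cup=(378,243),p1=(245,223),p2=(264,196),table=(200,320)))):
    v=dict(np.load(n+"0.npz"));P=cloud(v)
    for k,(a,b) in pts.items(): print(n,k,np.median(P[b-2:b+3,a-2:a+3].reshape(-1,3),0),hit(v,a,b,26)[:2])
    hsv=cv2.cvtColor(v["image"],cv2.COLOR_BGR2HSV)
    reg=np.zeros(P.shape[:2],bool)
    if n=="scene":reg[195:285,255:375]=1
    else: reg[175:295,280:355]=1
    wood=reg&(hsv[...,0]<18)&(hsv[...,1]>110)&(P[...,2]>4)&(P[...,2]<35)
    grey=reg&(hsv[...,1]<60)&(hsv[...,2]<150)&(P[...,2]>20)&(P[...,2]<75)
    for m,c in((wood,"wood"),(grey,"grey")):
        Q=P[m];print(n,c,len(Q),Q.min(0),Q.max(0))
    cv2.imwrite(f"pics/{n}_crop.png",cv2.resize(v["image"][170:300,240:400],None,fx=4,fy=4,interpolation=cv2.INTER_CUBIC))
E
```

```text
scene round [468.3 192.8  27.7] [470.4 191.6]
scene square [555.6 -25.9  27.5] [559.2 -29.1]
scene cup [403.8  66.7  18.7] [396.4  72.6]
scene p1 [621.6 163.9  53.2] [672.7 142.5]
scene p2 [641.4  73.1  45.2] [677.6  53.8]
scene table [538.2 315.8   3.3] [504.  323.5]
scene wood 1454 [446.9 -54.8   4. ] [742.4 221.3  29.7]
scene grey 2191 [392.3 -12.3  20.1] [657.6 185.1  74.9]
side round [474.4 191.   26.3] [474.6 190.8]
side square [546.9 -36.4  26.2] [548.9 -35.8]
side cup [413.9  75.1  25.7] [413.7  76.2]
side p1 [621.1 166.9  50.9] [641.  140.7]
side p2 [643.   73.9  42.9] [657.   53.3]
side table [587.3 338.7   1. ] [570.8 354.5]
side wood 997 [446.9 -54.4   4.1] [582.4 221.4  27.6]
side grey 1878 [482.  -62.1  20.2] [582.6 186.2  50.7]
```

View pics/side_crop.png

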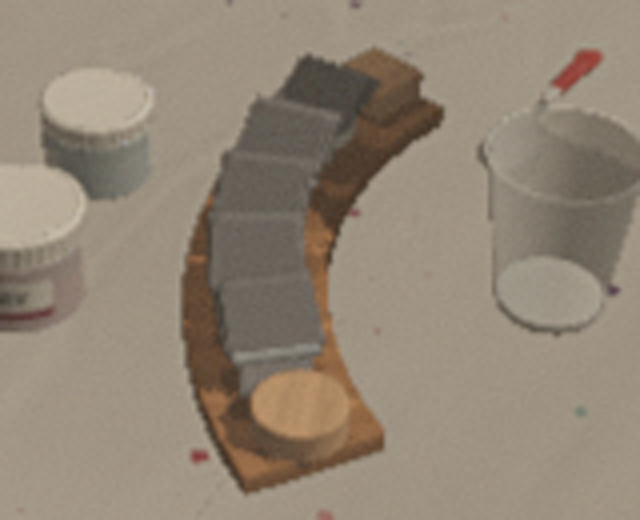

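View pics/scene_crop.png

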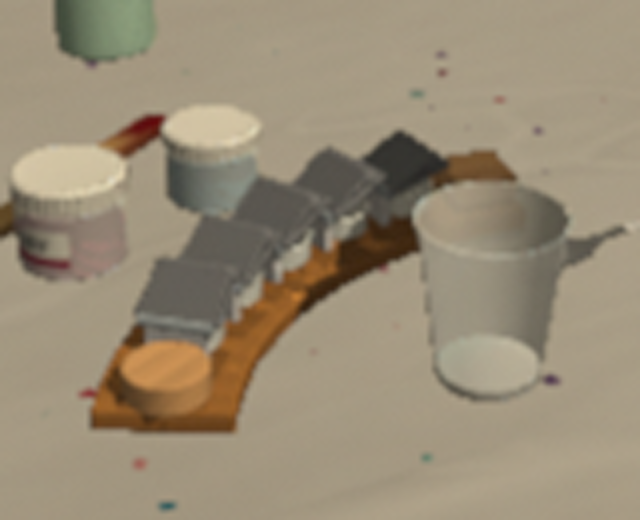

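Palette fitted roughly: the posts are 239 mm apart, which matches ±3 pitches on the arc, so yaw is about 18°. Next I move the wrist camera above it with the fingers shut.

```bash
python3 -m pendant '[[[0.04,-0.033,-0.06,0,0,0,1],[0.1,-0.08,-0.06,0,0,0,1],[0.15,-0.123,-0.06,0,0,0,1],[0.2,-0.164,-0.06,0,0,0,1],[0.25,-0.205,-0.06,0,0,0,1],[0.3,-0.247,-0.06,0,0,0,1],[0.35,-0.288,-0.06,0,0,0,1],[0.39,-0.321,-0.06,0,0,0,1],[0.42,-0.345,-0.06,0,0,0,1],[0.43,-0.353,-0.06,0,0,0,1]]]' 40
python3 -m pendant '[[[0.02,-0.016,0,0,0,0,1],[0.06,-0.049,0,0,0,0,1],[0.11,-0.09,0,0,0,0,1],[0.16,-0.132,0,0,0,0,1],[0.21,-0.173,0,0,0,0,1],[0.25,-0.206,0,0,0,0,1],[0.265,-0.218,0,0,0,0,1],[0.267,-0.22,0,0,0,0,1],[0.267,-0.22,0,0,0,0,1],[0.267,-0.22,0,0,0,0,1]]]'
```

```text
time_s: 1.4
tcp_pos: [428.2, -143.7, 297.9]
orientation: [-180.0, -0.0, 21.8]
ft_force: [-1.1, -0.7, -0.4]
gripper_width: -0.1
grip_force: 0.0
time_s: 2.65
tcp_pos: [561.1, 96.1, 298.3]
orientation: [180.0, -0.0, 21.6]
ft_force: [-0.5, 0.2, -0.9]
gripper_width: 0.4
grip_force: 0.0
```

```bash
cat > snap.py <<'E'
import sys,numpy as np,cv2
from workcell import readout,vision
from scipy.spatial.transform import Rotation as R
def wrist(name):
    s=readout.sense();v=vision.snapshot("wrist")
    T=np.eye(4);T[:3,:3]=R.from_euler("xyz",s["orientation"],degrees=True).as_matrix();T[:3,3]=s["tcp_pos"]
    v["T"]=T@v["mount"];cv2.imwrite(f"pics/{name}.png",v["image"]);np.savez(name+".npz",**v);return v
E
python3 - <<'E'
import numpy as np,cv2
from snap import wrist
from h import *
from scipy.optimize import least_squares
np.set_printoptions(precision=1,suppress=True)
w=wrist("w1")
views=[("wrist",w),("scene",dict(np.load("scene0.npz"))),("side",dict(np.load("side0.npz")))]
for n,v in views:
    P=cloud(v);hsv=cv2.cvtColor(v["image"],cv2.COLOR_BGR2HSV)
    reg=(np.hypot(P[...,0]-335,P[...,1]-20)<275)&(np.hypot(P[...,0]-335,P[...,1]-20)>165)&(P[...,1]>-75)&(P[...,1]<240)&(P[...,0]>430)
    wood=reg&(hsv[...,0]<18)&(hsv[...,1]>95)
    for nm,c in(("round",(474,191)),("square",(548,-36))):
        m=wood&(P[...,2]>22)&(P[...,2]<31)&(np.hypot(P[...,0]-c[0],P[...,1]-c[1])<32)
        Q=P[m]
        if len(Q)>20:
            lo,hi=Q.min(0),Q.max(0); ctr,size,ang=cv2.minAreaRect(Q[:,:2].astype(np.float32)); print(n,nm,len(Q),"mean",Q.mean(0),"rect",np.array(ctr),np.array(size),ang)
    Q=P[wood&(P[...,2]>6)&(P[...,2]<18)]
    print(n,"board pts",len(Q))
    np.save(n+"_b.npy",Q)
E
```

```text
wrist round 658 mean [480.3 188.5  25.7] rect [479.5 188.6] [38.9 38.2] 33.814537048339844
wrist square 614 mean [556.8 -38.7  25.6] rect [556.2 -39.8] [34.7 33.8] 75.48151397705078
wrist board pts 3486
scene round 271 mean [475.5 189.5  27.2] rect [477.3 188.7] [38.5 38.5] 54.83700180053711
scene square 99 mean [551.8 -38.1  27.5] rect [553.1 -37.7] [33.6 28.4] 83.87220764160156
scene board pts 923
side round 360 mean [476.4 189.4  25.5] rect [476.8 188. ] [39.8 36.8] 50.18463134765625
side square 100 mean [549.2 -42.   25.4] rect [552.1 -41. ] [32.6 30. ] 74.14524841308594
side board pts 1282
```

View pics/w1.png

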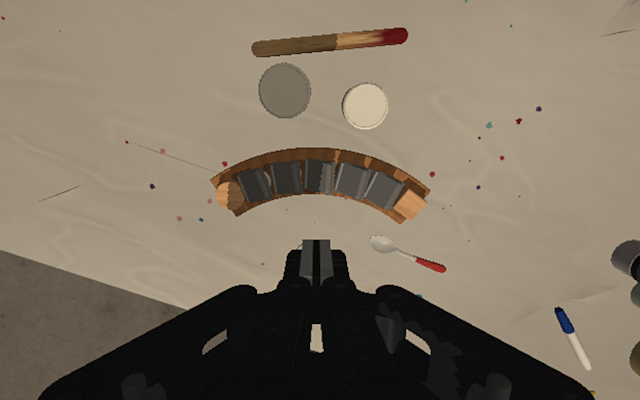

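The wrist view shows the whole palette: round post at (228,195), square post at (410,204), five open lids between them, and the finger tips ending near row 240. Next, the tip length from the wrist depth and the path numbers.

Run:
```python
import numpy as np
from h import *
from workcell import readout
np.set_printoptions(precision=4,suppress=True)
v=dict(np.load("w1.npz"));v["T"]=v["mount"];P=cloud(v)
for r in range(238,262,3): print(r,P[r,306:328:5,:].round(1).tolist())
m=(P[...,2]>0)&(P[...,2]<60)&(abs(P[...,1])<40)&(abs(P[...,0])<30);Q=P[m];print("tool pts",len(Q),Q.min(0),Q.max(0))
s=readout.sense();tcp=s["tcp_pos"];print(tcp,s["orientation"])
y=np.radians(21.64);A=np.array([[np.cos(y),np.sin(y)],[np.sin(y),-np.cos(y)]])
c=np.array([340.5,16.1]);prev=None
for k in np.arange(-3,3.01,.25):
    a=np.radians(18.4)-k*42/220
    p=c+220*np.array([np.cos(a),np.sin(a)])
    print(k,p.round(1),"from start post /800:",A@(p-tcp[:2])/800)
```

```text
238 [[-114.9, -15.3, 298.0], [-115.2, -7.9, 298.4], [-115.0, -0.5, 298.0], [-115.0, 6.8, 298.2], [-114.9, 14.2, 297.8]]
241 [[12.0, -5.5, 11.3], [11.6, -3.2, 12.2], [11.4, -0.8, 12.7], [11.6, 1.6, 12.2], [10.9, 4.0, 13.6]]
244 [[11.5, -5.5, 9.2], [11.2, -3.1, 9.7], [11.9, -0.8, 8.2], [12.1, 1.5, 7.9], [11.5, 3.9, 9.0]]
247 [[11.9, -5.4, 5.2], [11.4, -3.1, 6.0], [11.6, -0.8, 5.7], [10.9, 1.5, 7.1], [11.4, 3.8, 6.1]]
250 [[11.3, -5.3, 3.2], [11.3, -3.1, 3.4], [12.0, -0.8, 1.8], [11.4, 1.4, 3.2], [12.0, 3.7, 1.9]]
253 [[11.7, -5.2, -0.4], [11.7, -3.0, -0.5], [11.5, -0.8, -0.1], [11.6, 1.4, -0.2], [11.7, 3.6, -0.4]]
256 [[11.8, -5.1, -3.5], [11.3, -3.0, -2.5], [11.6, -0.8, -3.0], [11.9, 1.3, -3.7], [11.5, 3.5, -2.9]]
259 [[11.8, -5.0, -6.2], [11.4, -2.9, -5.4], [11.6, -0.8, -5.8], [11.8, 1.3, -6.1], [11.8, 3.4, -6.2]]
tool pts 743 [  6.7111 -14.6863   0.0397] [12.4066 12.6127 15.591 ]
[561.1902  96.3338 298.2733] [179.9895  -0.0108  21.5785]
-3.0 [478.3 187.6] from start post /800: [-0.0542 -0.1442]
-2.75 [486.3 180.8] from start post /800: [-0.048  -0.1327]
-2.5 [494.  173.7] from start
[... 623 characters left out ...]

0.25 [552.3  75.5] from start post /800: [-0.0199  0.0201]
0.5 [554.9  65.3] from start post /800: [-0.0216  0.0331]
0.75 [557.  55.] from start post /800: [-0.0239  0.0461]
1.0 [558.6  44.7] from start post /800: [-0.0268  0.0589]
1.25 [559.8  34.2] from start post /800: [-0.0303  0.0715]
1.5 [560.4  23.7] from start post /800: [-0.0344  0.084 ]
1.75 [560.5  13.3] from start post /800: [-0.0391  0.0962]
2.0 [560.1   2.8] from start post /800: [-0.0444  0.1082]
2.25 [559.2  -7.7] from start post /800: [-0.0503  0.12  ]
2.5 [557.8 -18.1] from start post /800: [-0.0567  0.1314]
2.75 [555.9 -28.4] from start post /800: [-0.0636  0.1426]
3.0 [553.6 -38.7] from start post /800: [-0.0711  0.1533]
```

```bash
python3 -m pendant '[[[-0.02,-0.05,0,0,0,0,1],[-0.04,-0.11,0.02,0,0,0,1],[-0.0542,-0.1442,0.07,0,0,0,1],[-0.0542,-0.1442,0.13,0,0,0,1],[-0.0542,-0.1442,0.18,0,0,0,1],[-0.0542,-0.1442,0.22,0,0,0,1],[-0.0542,-0.1442,0.25,0,0,0,1],[-0.0542,-0.1442,0.265,0,0,0,1],[-0.0542,-0.1442,0.27,0,0,0,1],[-0.0542,-0.1442,0.27,0,0,0,1]]]'
python3 - <<'E'
import numpy as np,cv2
from workcell import vision,readout
from h import *
s=readout.sense();t=s["tcp_pos"];print(t,s["ft_force"])
ims=[]
for n in("scene","side"):
    v=vision.snapshot(n);P=cloud(v)
    m=(np.hypot(P[...,0]-t[0],P[...,1]-t[1])<24)&(P[...,2]>40)&(P[...,2]<110)
    z=P[m][:,2];Q=P[m&(P[...,2]<90)];print(n,m.sum(),np.sort(z)[:12].round(1),Q.min(0).round(1),Q.max(0).round(1))
    K=v["K"];c=v["view"]@np.r_[t[:2],50,1];u,w=int(K[0,2]+K[0,0]*c[0]/-c[2]),int(K[1,2]-K[1,1]*c[1]/-c[2])
    ims.append(cv2.resize(v["image"][w-65:w+65,u-48:u+48],None,fx=4,fy=4,interpolation=cv2.INTER_CUBIC));print(u,w)
cv2.imwrite("pics/start.png",np.hstack(ims))
E
```

```text
time_s: 3.95
tcp_pos: [478.7, 188.6, 82.6]
orientation: [-180.0, -0.0, 21.6]
ft_force: [0.4, -0.4, -0.1]
gripper_width: 0.1
grip_force: 0.0
[478.66455731 188.5904801   82.57172962] [ 0.37763783 -0.44007564 -0.05274972]
scene 326 [66.  66.1 66.5 66.6 66.7 66.9 67.  67.5 67.5 67.9 68.  68.6] [465.3 173.6  66. ] [485.  204.5  89.7]
279 249
side 208 [62.8 63.5 64.4 64.4 64.6 65.  65.6 65.6 66.  66.3 66.6 67.9] [465.6 177.7  62.8] [486.3 203.6  89.7]
313 258
```

View pics/start.png

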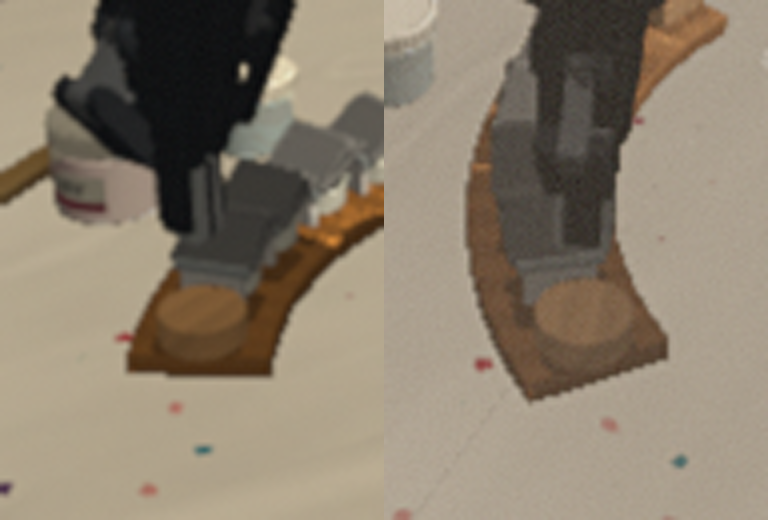

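The fingertips sit above the round post, clear of lid 0, which is still open. The tips measure about 64 mm high with the TCP at 82.6, which confirms the 19 mm offset. Next I lower to TCP 59 and work out the arc increments.

```bash
python3 -m pendant '[[[0,0,0.004,0,0,0,1],[0,0,0.008,0,0,0,1],[0,0,0.012,0,0,0,1],[0,0,0.016,0,0,0,1],[0,0,0.02,0,0,0,1],[0,0,0.024,0,0,0,1],[0,0,0.027,0,0,0,1],[0,0,0.029,0,0,0,1],[0,0,0.0295,0,0,0,1],[0,0,0.0295,0,0,0,1]]]'
python3 - <<'E'
import numpy as np
y=np.radians(21.64);A=np.array([[np.cos(y),np.sin(y)],[np.sin(y),-np.cos(y)]])
f=lambda k:220*np.array([np.cos(np.radians(18.4)-k*42/220),np.sin(np.radians(18.4)-k*42/220)])
for b in range(-3,3):print(b,[(A@(f(b+j/10)-f(b))/800).round(4).tolist() for j in range(1,11)])
E
```

```text
time_s: 5.3
tcp_pos: [478.5, 188.6, 58.5]
orientation: [-180.0, -0.0, 21.6]
ft_force: [0.4, 0.0, -0.1]
gripper_width: -0.2
grip_force: 0.0
-3 [[0.0025, 0.0046], [0.005, 0.0092], [0.0074, 0.0139], [0.0097, 0.0186], [0.0118, 0.0234], [0.0139, 0.0282], [0.016, 0.0331], [0.0179, 0.038], [0.0197, 0.0429], [0.0214, 0.0478]]
-2 [[0.0016, 0.005], [0.0032, 0.01], [0.0046, 0.0151], [0.0059, 0.0201], [0.0072, 0.0252], [0.0083, 0.0304], [0.0094, 0.0355], [0.0103, 0.0407], [0.0112, 0.0458], [0.0119, 0.051]]
-1 [[0.0007, 0.0052], [0.0012, 0.0104], [0.0017, 0.0157], [0.002, 0.0209], [0.0023, 0.0261], [0.0024, 0.0314], [0.0025, 0.0366], [0.0024, 0.0419], [0.0023, 0.0471], [0.002, 0.0524]]
0 [[-0.0003, 0.0052], [-0.0008, 0.0105], [-0.0013, 0.0157], [-0.002, 0.0209], [-0.0027, 0.0261], [-0.0036, 0.0313], [-0.0045, 0.0364], [-0.0056, 0.0416], [-0.0067, 0.0467], [-0.0079, 0.0518]]
1 [[-0.0013, 0.0051], [-0.0028, 0.0101], [-0.0043, 0.0152], [-0.0059, 0.0201], [-0.0076, 0.0251], [-0.0094, 0.03], [-0.0114, 0.0349], [-0.0134, 0.0398], [-0.0154, 0.0446], [-0.0176, 0.0494]]
2 [[-0.0023, 0.0047], [-0.0046, 0.0094], [-0.0071, 0.0141], [-0.0096, 0.0187], [-0.0123, 0.0232], [-0.015, 0.0277], [-0.0178, 0.0321], [-0.0207, 0.0365], [-0.0236, 0.0409], [-0.0267, 0.0451]]
```

```bash
python3 -m pendant '[[[0.0025,0.0046,0,0,0,0,1],[0.005,0.0092,0,0,0,0,1],[0.0074,0.0139,0,0,0,0,1],[0.0097,0.0186,0,0,0,0,1],[0.0118,0.0234,0,0,0,0,1],[0.0139,0.0282,0,0,0,0,1],[0.016,0.0331,0,0,0,0,1],[0.0179,0.038,0,0,0,0,1],[0.0197,0.0429,0,0,0,0,1],[0.0214,0.0478,0,0,0,0,1]]]'
```

```text
time_s: 6.55
tcp_pos: [508.6, 159.1, 58.4]
orientation: [-180.0, -0.0, 21.6]
ft_force: [-0.6, 0.7, 0.1]
gripper_width: -0.0
grip_force: 0.1
```

```bash
cat > lids.py <<'E'
import numpy as np
from workcell import vision
from h import *
def prof(v):
    P=cloud(v);d=P[...,:2]-np.array([340.5,16.1]);r=np.hypot(d[...,0],d[...,1]);s=-(np.arctan2(d[...,1],d[...,0])-np.radians(18.4))*220
    o=[]
    for i in range(5):
        m=(r>201)&(r<239)&(abs(s-(i-2)*42-10)<6)&(P[...,2]>15)&(P[...,2]<75);z=P[m][:,2]
        o.append((int(m.sum()),*(np.percentile(z,[10,50,90]).round(0).tolist() if m.sum()>3 else [])))
    return o
if __name__=="__main__":
    for n in("scene","side"): print(n,"before",prof(dict(np.load(n+"0.npz"))),"\n   now",prof(vision.snapshot(n)))
E
python3 lids.py
```

```text
scene before [(73, 45.0, 49.0, 51.0), (71, 42.0, 49.0, 50.0), (65, 19.0, 49.0, 52.0), (66, 20.0, 49.0, 52.0), (66, 19.0, 45.0, 49.0)] 
   now [(39, 37.0, 41.0, 62.0), (64, 30.0, 49.0, 50.0), (70, 21.0, 50.0, 52.0), (69, 19.0, 48.0, 52.0), (68, 20.0, 45.0, 49.0)]
side before [(95, 45.0, 47.0, 49.0), (84, 45.0, 47.0, 48.0), (72, 46.0, 49.0, 50.0), (64, 46.0, 48.0, 50.0), (71, 40.0, 45.0, 47.0)] 
   now [(37, 37.0, 39.0, 41.0), (1,), (0,), (13, 43.0, 47.0, 49.0), (26, 38.0, 43.0, 46.0)]
```

Lid 0 is down, with its bar at about 40 mm, and the others are still up. Continuing along the arc.

```bash
python3 -m pendant '[[[0.0016,0.005,0,0,0,0,1],[0.0032,0.01,0,0,0,0,1],[0.0046,0.0151,0,0,0,0,1],[0.0059,0.0201,0,0,0,0,1],[0.0072,0.0252,0,0,0,0,1],[0.0083,0.0304,0,0,0,0,1],[0.0094,0.0355,0,0,0,0,1],[0.0103,0.0407,0,0,0,0,1],[0.0112,0.0458,0,0,0,0,1],[0.0119,0.051,0,0,0,0,1]]]'; python3 lids.py
```

```text
time_s: 7.9
tcp_pos: [532.5, 124.7, 58.4]
orientation: [-180.0, 0.0, 21.6]
ft_force: [-0.6, -0.4, -0.4]
gripper_width: -0.1
grip_force: 0.1
scene before [(73, 45.0, 49.0, 51.0), (71, 42.0, 49.0, 50.0), (65, 19.0, 49.0, 52.0), (66, 20.0, 49.0, 52.0), (66, 19.0, 45.0, 49.0)] 
   now [(79, 38.0, 41.0, 42.0), (48, 31.0, 41.0, 67.0), (65, 20.0, 50.0, 52.0), (66, 19.0, 48.0, 52.0), (70, 19.0, 45.0, 49.0)]
side before [(95, 45.0, 47.0, 49.0), (84, 45.0, 47.0, 48.0), (72, 46.0, 49.0, 50.0), (64, 46.0, 48.0, 50.0), (71, 40.0, 45.0, 47.0)] 
   now [(110, 37.0, 39.0, 40.0), (31, 38.0, 39.0, 41.0), (21, 45.0, 48.0, 49.0), (32, 43.0, 48.0, 49.0), (69, 42.0, 45.0, 47.0)]
```

Works well; continue.

```bash
python3 -m pendant '[[[0.0007,0.0052,0,0,0,0,1],[0.0012,0.0104,0,0,0,0,1],[0.0017,0.0157,0,0,0,0,1],[0.002,0.0209,0,0,0,0,1],[0.0023,0.0261,0,0,0,0,1],[0.0024,0.0314,0,0,0,0,1],[0.0025,0.0366,0,0,0,0,1],[0.0024,0.0419,0,0,0,0,1],[0.0023,0.0471,0,0,0,0,1],[0.002,0.0524,0,0,0,0,1]]]'
python3 -m pendant '[[[-0.0003,0.0052,0,0,0,0,1],[-0.0008,0.0105,0,0,0,0,1],[-0.0013,0.0157,0,0,0,0,1],[-0.002,0.0209,0,0,0,0,1],[-0.0027,0.0261,0,0,0,0,1],[-0.0036,0.0313,0,0,0,0,1],[-0.0045,0.0364,0,0,0,0,1],[-0.0056,0.0416,0,0,0,0,1],[-0.0067,0.0467,0,0,0,0,1],[-0.0079,0.0518,0,0,0,0,1]]]'; python3 lids.py
```

```text
time_s: 9.25
tcp_pos: [549.4, 86.3, 58.4]
orientation: [-180.0, -0.0, 21.6]
ft_force: [0.2, 0.4, 0.1]
gripper_width: 0.0
grip_force: 0.1
time_s: 10.5
tcp_pos: [558.8, 45.4, 58.4]
orientation: [-180.0, -0.0, 21.6]
ft_force: [0.1, 0.3, -0.2]
gripper_width: -0.3
grip_force: 0.1
scene before [(73, 45.0, 49.0, 51.0), (71, 42.0, 49.0, 50.0), (65, 19.0, 49.0, 52.0), (66, 20.0, 49.0, 52.0), (66, 19.0, 45.0, 49.0)] 
   now [(81, 39.0, 41.0, 42.0), (72, 35.0, 40.0, 42.0), (69, 33.0, 41.0, 42.0), (56, 22.0, 41.0, 61.0), (67, 19.0, 46.0, 49.0)]
side before [(95, 45.0, 47.0, 49.0), (84, 45.0, 47.0, 48.0), (72, 46.0, 49.0, 50.0), (64, 46.0, 48.0, 50.0), (71, 40.0, 45.0, 47.0)] 
   now [(108, 37.0, 39.0, 40.0), (97, 37.0, 38.0, 40.0), (87, 37.0, 38.0, 40.0), (37, 34.0, 39.0, 42.0), (51, 40.0, 45.0, 47.0)]
```

Lids 0–3 are down and lid 4 is still up. Now the last lid.

```bash
python3 -m pendant '[[[-0.0013,0.0051,0,0,0,0,1],[-0.0028,0.0101,0,0,0,0,1],[-0.0043,0.0152,0,0,0,0,1],[-0.0059,0.0201,0,0,0,0,1],[-0.0076,0.0251,0,0,0,0,1],[-0.0094,0.03,0,0,0,0,1],[-0.0114,0.0349,0,0,0,0,1],[-0.0134,0.0398,0,0,0,0,1],[-0.0154,0.0446,0,0,0,0,1],[-0.0176,0.0494,0,0,0,0,1]]]'
python3 -m pendant '[[[-0.0023,0.0047,0,0,0,0,1],[-0.0046,0.0094,0,0,0,0,1],[-0.0071,0.0141,0,0,0,0,1],[-0.0096,0.0187,0,0,0,0,1],[-0.0123,0.0232,0,0,0,0,1],[-0.015,0.0277,0,0,0,0,1],[-0.0178,0.0321,0,0,0,0,1],[-0.0207,0.0365,0,0,0,0,1],[-0.0236,0.0409,0,0,0,0,1],[-0.0267,0.0451,0,0,0,0,1]]]'; python3 lids.py
```

```text
time_s: 11.85
tcp_pos: [560.2, 3.5, 58.4]
orientation: [-180.0, 0.0, 21.6]
ft_force: [-0.3, 1.2, -0.6]
gripper_width: -0.2
grip_force: 0.1
time_s: 13.1
tcp_pos: [553.6, -37.9, 58.4]
orientation: [-180.0, -0.0, 21.6]
ft_force: [-0.5, 0.5, -0.1]
gripper_width: -0.2
grip_force: 0.0
scene before [(73, 45.0, 49.0, 51.0), (71, 42.0, 49.0, 50.0), (65, 19.0, 49.0, 52.0), (66, 20.0, 49.0, 52.0), (66, 19.0, 45.0, 49.0)] 
   now [(82, 38.0, 41.0, 42.0), (68, 38.0, 41.0, 42.0), (70, 33.0, 40.0, 42.0), (67, 25.0, 40.0, 42.0), (61, 33.0, 40.0, 42.0)]
side before [(95, 45.0, 47.0, 49.0), (84, 45.0, 47.0, 48.0), (72, 46.0, 49.0, 50.0), (64, 46.0, 48.0, 50.0), (71, 40.0, 45.0, 47.0)] 
   now [(106, 37.0, 39.0, 40.0), (96, 37.0, 39.0, 40.0), (89, 36.0, 38.0, 40.0), (81, 36.0, 38.0, 40.0), (77, 35.0, 39.0, 40.0)]
```

All five lids are at the 40 mm level. Now I raise the fingers and check.

```bash
python3 -m pendant '[[[0,0,-0.01,0,0,0,1],[0,0,-0.03,0,0,0,1],[0,0,-0.06,0,0,0,1],[0,0,-0.1,0,0,0,1],[0,0,-0.14,0,0,0,1],[0,0,-0.18,0,0,0,1],[0,0,-0.21,0,0,0,1],[0,0,-0.22,0,0,0,1],[0,0,-0.22,0,0,0,1],[0,0,-0.22,0,0,0,1]]]'; python3 lids.py
python3 - <<'E'
from workcell import vision
import cv2
cv2.imwrite("pics/end.png",cv2.resize(vision.snapshot("side")["image"][150:310,180:420],None,fx=3,fy=3))
E
```

```text
time_s: 14.45
tcp_pos: [553.4, -37.6, 233.7]
orientation: [-180.0, 0.1, 21.7]
ft_force: [0.1, -0.3, -1.3]
gripper_width: 0.1
grip_force: 0.0
scene before [(73, 45.0, 49.0, 51.0), (71, 42.0, 49.0, 50.0), (65, 19.0, 49.0, 52.0), (66, 20.0, 49.0, 52.0), (66, 19.0, 45.0, 49.0)] 
   now [(78, 39.0, 41.0, 42.0), (73, 35.0, 40.0, 42.0), (67, 31.0, 41.0, 42.0), (68, 23.0, 40.0, 41.0), (55, 33.0, 40.0, 42.0)]
side before [(95, 45.0, 47.0, 49.0), (84, 45.0, 47.0, 48.0), (72, 46.0, 49.0, 50.0), (64, 46.0, 48.0, 50.0), (71, 40.0, 45.0, 47.0)] 
   now [(112, 37.0, 39.0, 40.0), (93, 37.0, 39.0, 40.0), (86, 37.0, 38.0, 40.0), (83, 36.0, 39.0, 39.0), (79, 35.0, 38.0, 40.0)]
```

View pics/end.png

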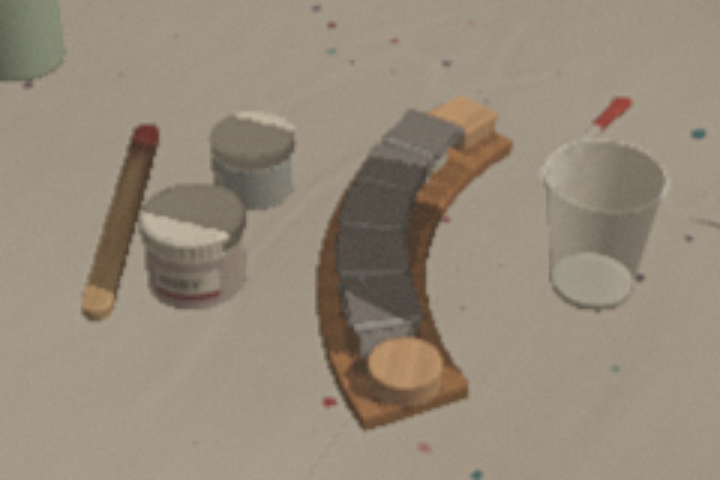

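All lids lie flat, and the palette (round post at (405,360) in the crop), cup, pots, stick and spoon are where they were.

```bash
python3 -c "
from workcell import order
print(order.hand_in())"
```

```text
the job is handed in; nothing more can be done
None
```

All five lids were shut in order in one light stroke from the round post to the square post; in the last picture the palette, cup, pots, stick and spoon looked unmoved, and I handed the job in at about 15 s (no verdict came back).

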